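# Pressurise the gauge pump

## Task

Two hand-lever test pumps stand on the bench. Pump up the one that has the round pressure gauge fitted on it: give its lever at least three full strokes, each one pushed all the way down to its stop and then let all the way back up. Leave the lever up, and do not work the lever of the other pump, whose outlet is plugged.

Things in the scene. Friction and masses are not known exactly. Their poses are not given: they have to be found in the camera images.
- gauge_pump_grip (a point): middle of the flat top of the gauge pump's black lever grip (95 x 30 x 24 mm). x runs along the lever to its pivot, y across, z out of the top. Pivot (level axis along y): 165 mm in x, -12 mm in z of this frame; 100 mm above the bench. This point is 181 mm above the bench with the lever up (sloping up 0.44 rad to the grip), 105 mm at the stop. A round upright gauge 69 mm wide stands 210 mm beyond
- gauge_pump_lever (a joint): angle of that lever (rad): 0 = up at rest, grows as the grip is pushed down, 0.48 = lower stop (rigid). A spring lifts it again when let go; pushing at the grip takes about 4 N at the top, 9 to 12 N at the bottom. The pump is fixed: grey base 230 x 130 mm, lever pointing roughly toward the robot
- plugged_pump_grip (a point): the same point on the lever grip of the other pump, which is alike (same sizes, also fixed) but has a short round steel plug in place of the gauge; either pump may stand on the left
- plugged_pump_lever (a joint): angle of the plugged pump's lever, same meaning; stays near 0

How it is judged:
On the way, in this order (a step that is already met when the one before it is completed fails the run):
1. the gauge pump's lever is pushed fully down for the first time (past 0.42 of its 0.48 rad) (value of joint gauge_pump_lever above 0.42 rad), for 0.05 s.
2. the lever has come back fully up after the first stroke (below 0.08 rad) (value of joint gauge_pump_lever below 0.08 rad), for 0.05 s.
3. the gauge pump's lever is pushed fully down for the second time (past 0.42 of its 0.48 rad) (value of joint gauge_pump_lever above 0.42 rad), for 0.05 s.
4. the lever has come back fully up after the second stroke (below 0.08 rad) (value of joint gauge_pump_lever below 0.08 rad), for 0.05 s.
5. the gauge pump's lever is pushed fully down for the third time (past 0.42 of its 0.48 rad) (value of joint gauge_pump_lever above 0.42 rad), for 0.05 s.
6. the lever has come back fully up after the third stroke (below 0.08 rad) (value of joint gauge_pump_lever below 0.08 rad), for 0.05 s.
At the end, for the whole second after the job is handed in: after three full strokes the gauge pump's lever is let go and at rest fully up (below 0.08 rad), and the plugged pump's lever is up too (below 0.08 rad) (value of joint each of gauge_pump_lever, plugged_pump_lever below 0.08 rad and velocity of joint gauge_pump_lever between -0.1 and 0.1 rad/s); the robot touches nothing.
It fails at once if the plugged pump's lever is worked (pushed beyond 0.12 rad) (value of joint plugged_pump_lever above 0.12 rad).
It also fails if it takes over 37 s, if anything falls off the work surface, if the arm or the gripper's body presses on something with over 40 N, if the wrist force passes 120 N, or if a joint passes its speed limit or range.

## Robot

A 7-joint arm with a two-finger parallel gripper is mounted at the origin on a cart in front of the work surface, level with it; the furniture and walls round the work are solid. World frame = base frame: x ahead of the robot, y to its left, z up, the work surface at z = 0. Lengths are in m, angles in rad, forces in N, time in s.
With the tool pointing down it reaches from about 0.4 to 0.85 m from the base axis. Payload 4.5 kg.
Tool frame: the origin (TCP) lies between the finger pads; the fingertips stand 11 mm ahead of it and the grasp point (between the pads) lies 8 mm behind it (r.nose_length is the distance from the TCP to the fingertips, in m); z points along the fingers, y is the line along which they close (so a half turn about z gives the same grasp; the last joint's range is limited). The gripper opens to 88 mm and grips with 3 to 60 N. Pads are 18 mm wide; open, the fingers measure 123 mm over their backs; the gripper's body (75 mm by 187 mm) begins 45 mm behind the grasp point.
Start: joints at [-1.145, 0.689, -0.195, 1.565, 0.157, 0.902, -0.215], TCP at [0.239, 0.578, 0.25] pointing down, gripper open.
Joint ranges: [-3.01, 3.01], [-0.46, 2.08], [-1.47, 1.51], [0.13, 2.56], [-1, 4.14], [0.04, 2.09], [-2.66, 2.66]. Speed limits (rad/s): [2.57, 2.57, 3.14, 3.14, 3.14, 3.14, 3.14].

## Interface

Orientations are given as a unit quaternion [x, y, z, w].
In Python, from plant import get_state, snapshot, camera_model, r gives the robot as it stands.
- The arm moves only by the shell command python3 -m inch 'ROWS' [FORCE]. ROWS is text: rows parted by semicolons, each of 7 numbers parted by spaces: the opening, from -1 (shut) to 1 (fully open), then the shift along the tool's x, y, z in m, then the turn, a rotation vector about the tool's x, y, z in rad. A call has 1 to 20 rows; each row shifts and turns the commanded pose from where the row before left it, along the tool's axes as they then stand; what a row does not reach is not made up. A row lasts 1/12 s, in which the tool goes at most 41.7 mm and 7.16 degrees, less where a joint would pass 70% of its speed; a pose out of reach is approached as far as the arm can. A call is refused whole if a number of a shift passes 0.0417 or a number of a turn 0.125, either way. A call with a gripper value outside its range is refused whole. The fingers move at their own pace and stop on an object; FORCE is the grip in N (left out, the last holds). Time passes only in rows, so rows that do not move let the fingers close. It gives the time, the measured TCP pose, the force, the opening and the grip force at its end, in the units of the state.
- get_state(): the state, without advancing time (a new reading comes with each control period).
- snapshot(name): name is "scene" or "top" or "wrist"; returns (picture, depth): 420x560x3 uint8, red, green, blue; 420x560 float32, m along the optical axis (not along the pixel's ray), 0 where there is no reading.
- camera_model(name): a dict with "intrinsics" (3x3 intrinsics, pixels), "dist" ([k1, k2, p1, p2, k3] as OpenCV has them; the pictures are not rectified), "view" (4x4, takes a point from world to camera coordinates). Camera axes: x right, y down, z forward; pixel columns grow to the right and rows downward; lengths in m; the calibration is good to about 2 mm. A picture is of the moment at which its call begins: read the wrist's pose just before it. camera_model takes no time and is no camera call; for the wrist camera it gives the pose at the moment of the call.
- r.finish_job(): hands the job in; it is judged then, once.
The state is a dict: "clock": time; "q": joint angles; "qd": joint speeds; "joint_torque": joint torques, N m; "tool_pos": TCP position; "eef_rot": TCP orientation; "contact_force": force on the tool from outside, world axes, zero at the start; "moment": the same for the moment, N m; "opening": opening from 0.0 (shut) to 1.0 (fully open); "finger_force": force on a finger pad.
Only numpy, scipy, OpenCV 4.12 (cv2) and the standard library are available. Lean on these libraries where they do the work, as an engineer would, in place of code of your own. Each camera call takes 0.05 s, during which the arm holds its last target. There are 200 camera calls.

## Working session

There is one attempt and no reset: what is moved stays moved. The work goes in short steps, Python scripts to look and compute and a shell command to move; the robot and the scene stay as the last step left them, time stands still between calls to the robot, and variables do not carry over. Pictures are saved under pics/ and viewed, at most 10 in all, crops included, and the job is handed in when it is done.

```bash
mkdir -p pics
python3 - <<'E'
from plant import *
import cv2,numpy as np
s=get_state();print(s['clock'],s['tool_pos'],s['eef_rot'],s['opening'])
a=[]
for n in("scene","top"):
    p,d=snapshot(n);np.savez(f'pics/{n}.npz',p=p,d=d);a.append(cv2.cvtColor(p,cv2.COLOR_RGB2BGR))
    cv2.imwrite(f'pics/{n}.png',a[-1])
    m=camera_model(n);print(n,m,(d>0).mean())
E
```

```text
0.0 [0.23846666 0.57703595 0.24892496] [ 1.94602797e-01  9.80881698e-01 -9.13247128e-04 -1.10802202e-04] 0.9971962206642091
scene {'intrinsics': array([[458.6846605 ,   0.        , 278.41969309],
       [  0.        , 458.6846605 , 213.8581572 ],
       [  0.        ,   0.        ,   1.        ]]), 'dist': array([-0.08502672,  0.        ,  0.        ,  0.        ,  0.        ]), 'view': array([[ 0.85655695, -0.51560443,  0.02150013, -0.48813775],
       [-0.28945919, -0.51452607, -0.80714082,  0.30904572],
       [ 0.42722777,  0.68513867, -0.58996732,  0.9092933 ],
       [ 0.        ,  0.        ,  0.        ,  1.        ]])} 0.9961181972789116
top {'intrinsics': array([[416.40866302,   0.        , 279.64536418],
       [  0.        , 416.40866302, 210.7395457 ],
       [  0.        ,   0.        ,   1.        ]]), 'dist': array([-0.05008887,  0.        ,  0.        ,  0.        ,  0.        ]), 'view': array([[ 0.00572456, -0.99997929, -0.00294042,  0.00968923],
       [-0.99721306, -0.00548994, -0.07440415,  0.59168399],
       [ 0.07438647,  0.00335815, -0.99722383,  1.06958916],
       [ 0.        ,  0.        ,  0.        ,  1.        ]])} 0.9960416666666667
```

View pics/scene.png

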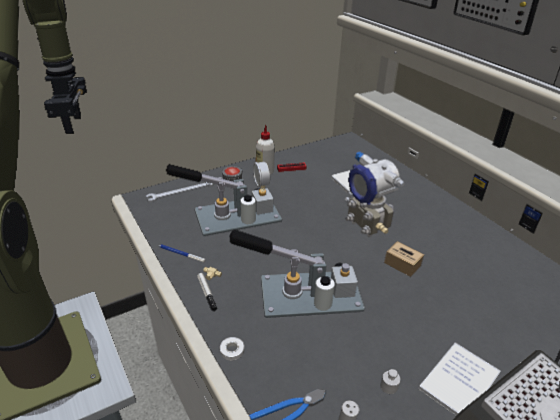

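View pics/top.png

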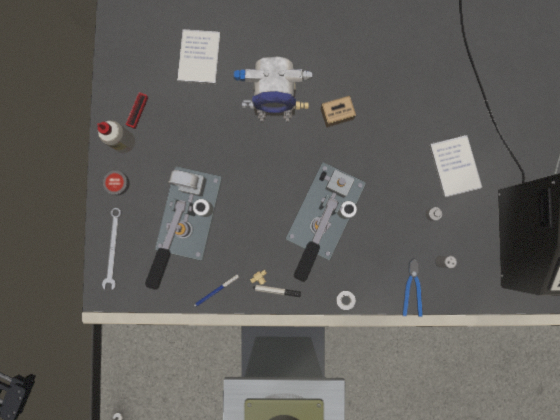

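The gauge (scene 262,175; top 187,180) is on the left pump, whose black grip is at scene (183,173) and top (158,268). The right pump carries the plug, with its grip at top (307,261).

Run:
```python
from plant import *
import cv2,numpy as np
f=np.load('pics/top.npz');p,d=f['p'],f['d'];m=camera_model('top');K,D,V=m['intrinsics'],m['dist'],m['view'];R=V[:3,:3];C=-R.T@V[:3,3]
def pts(v,u):
    n=cv2.undistortPoints(np.stack([u,v],1).astype(float)[:,None],K,D)[:,0]
    z=d[v,u][:,None];return (np.hstack([n,np.ones((len(u),1))])*z-V[:3,3])@R
for n,(u0,u1,v0,v1) in dict(gauge=(140,175,240,295),plug=(290,325,235,285)).items():
    k=np.zeros(d.shape,bool);k[v0:v1,u0:u1]=p[v0:v1,u0:u1].max(2)<42
    v,u=np.nonzero(k);P=pts(v,u);P=P[P[:,2]>.1]
    c=P.mean(0);w=np.linalg.svd(P-c,full_matrices=False)[2]
    a=w[0]*np.sign(w[0][0]);t=(P-c)@a
    print(n,len(P),c,'axis',a,'slope',np.arcsin(-a[2]),'yaw',np.arctan2(a[1],a[0]),'len',np.percentile(t,[1,99]),'zmax',np.percentile(P[:,2],[2,50,98]))
```

```text
gauge 55 [0.44896634 0.27642666 0.180723  ] axis [ 0.87330068 -0.24809615 -0.41927822] slope 0.432650142094141 yaw -0.2767974882591469 len [-0.04309759  0.0415894 ] zmax [0.16266825 0.18084261 0.19884964]
plug 22 [ 0.46518198 -0.04656597  0.18422669] axis [ 0.82995853 -0.42166338 -0.36519699] slope 0.3738443986516325 yaw -0.47006967493260554 len [-0.03893571  0.04735496] zmax [0.16753263 0.18155781 0.19829423]
```

The gauge grip is at (0.449, 0.276, 0.181), slope 0.43 and yaw -0.28, which matches the given height and slope. Next I shut the fingers, align with the lever and move above the grip.

```bash
python3 -m inch '-1 0 0 0 0 0 -0.115;-1 -0.0237 -0.0193 0 0 0 0;-1 -0.0237 -0.0193 0 0 0 0;-1 -0.0237 -0.0193 0 0 0 0;-1 -0.0237 -0.0193 0 0 0 0;-1 -0.0237 -0.0193 0 0 0 0;-1 -0.0237 -0.0193 0 0 0 0;-1 -0.0237 -0.0193 0 0 0 0;-1 -0.0237 -0.0193 0 0 0 0;-1 -0.0237 -0.0193 0 0 0 0;-1 -0.0237 -0.0193 0 0 0 0;-1 -0.0237 -0.0193 0 0 0 0;-1 -0.0237 -0.0193 0 0 0 0;-1 0 0 0 0 0 0;-1 0 0 0 0 0 0' 20
python3 - <<'E'
from plant import *
import cv2
s=get_state();print(s['eef_rot'],s['contact_force'])
p,d=snapshot('scene');cv2.imwrite('pics/s2.png',cv2.cvtColor(p,cv2.COLOR_RGB2BGR))
E
```

```text
clock: 1.35
tool_pos: [0.4499, 0.2751, 0.2494]
eef_rot: [0.14, 0.99, -0.001, -0.0]
contact_force: [0.2, 0.3, 0.6]
opening: 0.006
finger_force: 0.0
[ 1.40184736e-01  9.90125197e-01 -5.74764029e-04 -5.26221288e-05] [0.20785115 0.27281379 0.62266248]
```

View pics/s2.png

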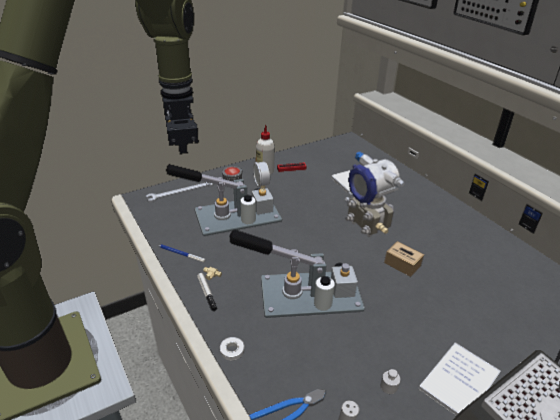

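The tool is above the gauge pump's grip (fingers at about (183,150), grip at (183,173)). First stroke down, following the lever arc.

```bash
python3 -m inch '-1 0 0 0.025 0 0 0;-1 0 0 0.025 0 0 0;-1 0.004 0 0.013 0 0 0;-1 0.004 0 0.013 0 0 0;-1 0.004 0 0.013 0 0 0;-1 0.004 0 0.013 0 0 0;-1 0.002 0 0.013 0 0 0;-1 0.001 0 0.012 0 0 0;-1 0 0 0.003 0 0 0;-1 0 0 0 0 0 0;-1 0 0 0 0 0 0'
python3 - <<'E'
from plant import *
import cv2
p,d=snapshot('scene');cv2.imwrite('pics/s3.png',cv2.resize(cv2.cvtColor(p,cv2.COLOR_RGB2BGR)[110:250,100:320],None,fx=3,fy=3))
E
```

```text
clock: 2.32
tool_pos: [0.4283, 0.2836, 0.1199]
eef_rot: [0.136, 0.991, -0.001, -0.001]
contact_force: [-3.5, -3.1, 9.0]
opening: -0.001
finger_force: 4.4
```

View pics/s3.png

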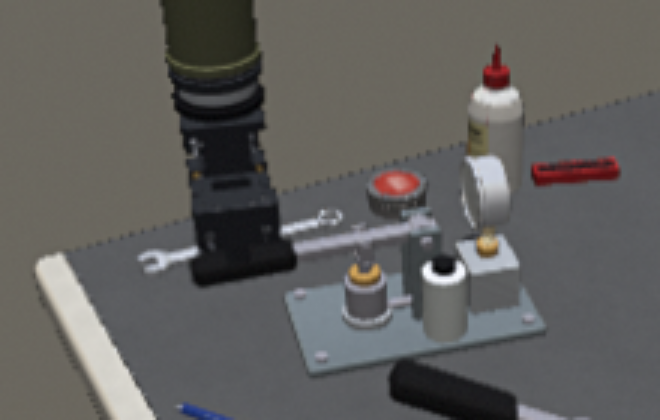

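The lever is almost level under the fingers (crop 240,255). Pressing a little further should show whether the stop is reached.

```bash
python3 -m inch '-1 0 0 0.003 0 0 0;-1 0 0 0.002 0 0 0;-1 0 0 0 0 0 0'
```

```text
clock: 2.62
tool_pos: [0.4282, 0.2837, 0.1163]
eef_rot: [0.136, 0.991, -0.0, -0.001]
contact_force: [-6.0, -3.6, 21.6]
opening: 0.001
finger_force: 10.8
```

The force jumped to 22 N, so that is the stop. Release all the way up.

```bash
python3 -m inch '-1 0 0 -0.005 0 0 0;-1 0 0 -0.003 0 0 0;-1 -0.001 0 -0.012 0 0 0;-1 -0.002 0 -0.013 0 0 0;-1 -0.004 0 -0.013 0 0 0;-1 -0.004 0 -0.013 0 0 0;-1 -0.004 0 -0.013 0 0 0;-1 -0.004 0 -0.013 0 0 0;-1 0 0 -0.02 0 0 0;-1 0 0 0 0 0 0;-1 0 0 0 0 0 0;-1 0 0 0 0 0 0;-1 0 0 0 0 0 0'
python3 - <<'E'
from plant import *
import cv2
p,d=snapshot('scene');cv2.imwrite('pics/s4.png',cv2.resize(cv2.cvtColor(p,cv2.COLOR_RGB2BGR)[110:250,100:320],None,fx=3,fy=3))
E
```

```text
clock: 3.7
tool_pos: [0.4478, 0.2775, 0.2188]
eef_rot: [0.137, 0.991, -0.001, -0.001]
contact_force: [0.9, 0.3, -0.5]
opening: 0.004
finger_force: 0.0
```

View pics/s4.png

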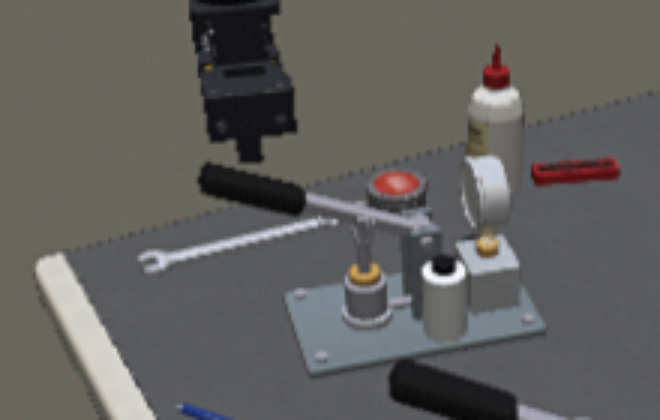

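The lever is back up with the tool clear (grip at crop 250,190). Same again for strokes 2 and 3.

```bash
python3 -m inch '-1 0 0 0.02 0 0 0;-1 0.004 0 0.013 0 0 0;-1 0.004 0 0.013 0 0 0;-1 0.004 0 0.013 0 0 0;-1 0.004 0 0.013 0 0 0;-1 0.002 0 0.013 0 0 0;-1 0.001 0 0.012 0 0 0;-1 0 0 0.003 0 0 0;-1 0 0 0.005 0 0 0;-1 0 0 0 0 0 0;-1 0 0 0 0 0 0'
python3 -m inch '-1 0 0 -0.005 0 0 0;-1 0 0 -0.003 0 0 0;-1 -0.001 0 -0.012 0 0 0;-1 -0.002 0 -0.013 0 0 0;-1 -0.004 0 -0.013 0 0 0;-1 -0.004 0 -0.013 0 0 0;-1 -0.004 0 -0.013 0 0 0;-1 -0.004 0 -0.013 0 0 0;-1 0 0 -0.02 0 0 0;-1 0 0 0 0 0 0;-1 0 0 0 0 0 0;-1 0 0 0 0 0 0;-1 0 0 0 0 0 0'
```

```text
clock: 4.67
tool_pos: [0.4295, 0.2825, 0.1162]
eef_rot: [0.137, 0.991, -0.0, -0.0]
contact_force: [-6.3, -2.3, 24.4]
opening: 0.003
finger_force: 12.2
clock: 5.75
tool_pos: [0.4481, 0.2768, 0.2185]
eef_rot: [0.138, 0.99, -0.001, -0.001]
contact_force: [0.0, -0.8, -0.2]
opening: 0.002
finger_force: 0.0
```

```bash
python3 -m inch '-1 0 0 0.02 0 0 0;-1 0.004 0 0.013 0 0 0;-1 0.004 0 0.013 0 0 0;-1 0.004 0 0.013 0 0 0;-1 0.004 0 0.013 0 0 0;-1 0.002 0 0.013 0 0 0;-1 0.001 0 0.012 0 0 0;-1 0 0 0.003 0 0 0;-1 0 0 0.005 0 0 0;-1 0 0 0 0 0 0;-1 0 0 0 0 0 0'
python3 -m inch '-1 0 0 -0.005 0 0 0;-1 0 0 -0.003 0 0 0;-1 -0.001 0 -0.012 0 0 0;-1 -0.002 0 -0.013 0 0 0;-1 -0.004 0 -0.013 0 0 0;-1 -0.004 0 -0.013 0 0 0;-1 -0.004 0 -0.013 0 0 0;-1 -0.004 0 -0.013 0 0 0;-1 0 0 -0.02 0 0 0;-1 0 0 -0.02 0 0 0;-1 0 0 -0.02 0 0 0;-1 0 0 0 0 0 0;-1 0 0 0 0 0 0;-1 0 0 0 0 0 0;-1 0 0 0 0 0 0'
python3 - <<'E'
from plant import *
import cv2
p,d=snapshot('scene');cv2.imwrite('pics/s5.png',cv2.resize(cv2.cvtColor(p,cv2.COLOR_RGB2BGR)[110:250,100:320],None,fx=3,fy=3))
E
```

```text
clock: 6.67
tool_pos: [0.4295, 0.2822, 0.1162]
eef_rot: [0.138, 0.99, -0.001, -0.0]
contact_force: [-6.4, -3.0, 25.1]
opening: 0.008
finger_force: 13.0
clock: 7.92
tool_pos: [0.4481, 0.2766, 0.2582]
eef_rot: [0.138, 0.99, -0.001, -0.001]
contact_force: [0.2, 0.2, 0.1]
opening: 0.003
finger_force: 0.0
```

View pics/s5.png

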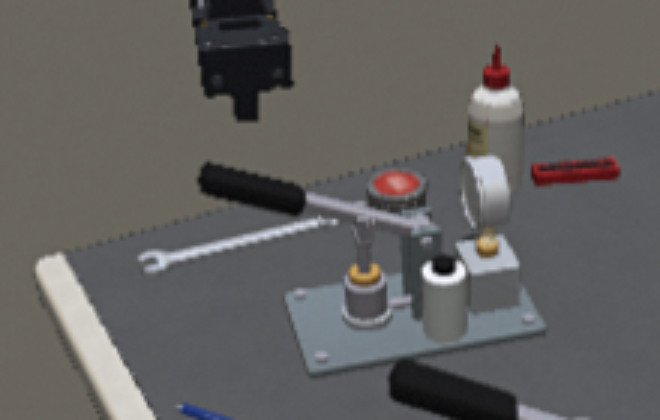

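The lever is up (grip at crop 250,190) and the tool is well clear. Handing in.

```bash
python3 -c "
from plant import r
print(r.finish_job())"
```

```text
the job is handed in; nothing more can be done
None
```

I gave the gauge pump (the left one) three full strokes, each pressed to its stop at 22–25 N and let back up; its lever is up with the arm clear, the plugged pump was never touched, and the job is handed in with no verdict returned.

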